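# Load the sleeve rail and shut the keeper

### The job

Push the row of four steel sleeves along the loading rail, as one train from behind the last sleeve, until the first one is right up against the end stop; then push the keeper arm fully shut across the rail behind them and come away. Only push with the fingers, touching no sleeve but the last: do not grip, lift or tip a sleeve or let the row come apart, and leave the other things on the bench alone.

Things in the scene. Friction and masses are not known exactly. Their poses are not given: they have to be found in the camera images.
- rail: Fixed aluminium U-channel on the bench, lying across the robot's front, the stop end to the robot's left. Origin on the bench top under the channel's centre line; x runs along it towards the stop, y across, z up. Channel floor 8 mm above the bench, 43 mm between the side walls; walls 4 mm thick, tops 18 mm above the bench. Spans x = -175 mm (open end) to the stop's face at x = 175 mm
- stop_face (a point): Middle of the face of the grey end-stop block that the first sleeve must reach: rail x = 175 mm, y = 0, 30 mm above the bench; axes as the rail's. The block is 51 mm wide, 20 mm thick, its top 52 mm above the bench
- sleeve_a: First of four identical steel sleeves standing upright in the channel in a touching row: 40 mm outside diameter, 40 mm tall, blind 24 mm bore open at the top, about 0.26 kg. Origin at the centre of its underside (8 mm above the bench). This one is nearest the stop. At home it is 20 mm before the stop's face (rail x = 155 mm)
- sleeve_b: Second sleeve of the row, same size and origin (home rail x = 115 mm)
- sleeve_c: Third sleeve of the row (home rail x = 75 mm)
- sleeve_d: Last sleeve of the row, farthest from the stop, the one to push on; behind it the channel is empty (home rail x = 35 mm). Pushing the row takes about 4 to 12 N
- keeper (a joint): Angle of the keeper arm about its upright pivot. 0 = open, pointing back away from the stop and 10 degrees outward from the rail; grows as the arm swings counter-clockwise seen from above, in over the channel; 1.75 rad = fully shut, at its limit, square across the channel along the rail's -y. It stays where it is left; about 1 N at the tip turns it
- keeper_pivot (a point): Pivot of the keeper, on its axis: rail x = 4 mm, y = 50 mm (robot's side), at the top of the 20 mm round hub, 42 mm above the bench. The flat steel arm is 80 mm long from this axis, 12 mm wide, and lies 22 to 36 mm above the bench. Shut, it leaves 5 mm behind the last sleeve of a row that is home
- keeper_pin (a point): Top of the black upright pin (14 mm round) on the keeper arm, 73 mm from the pivot axis, 62 mm above the bench; the pin stands 26 mm up from the arm
- shaft: Loose stepped steel shaft standing upright, 34 mm round, 120 mm tall, to the right of the open end of the rail; to be left alone. Origin at its foot
- bush: Loose brass flanged bush, 52 mm flange, 34 mm tall, on the far side of the rail; to be left alone. Origin at its foot
- spanner: Loose steel spanner 170 mm long lying on the near side of the rail; to be left alone
Things that resemble listed ones, but are neither listed nor needed, are in the scene too. Leave any green or turquoise look-alike of the sleeve_c alone.

How it is judged:
By the outcome, as a careful person would: the job done as asked, in the order asked, and still so for the second after the job is handed in, with the robot touching nothing.
It also fails if it takes over 56 s, if anything falls off the work surface, if the arm or the gripper's body presses on something with over 40 N, if the wrist force passes 120 N, or if a joint passes its speed limit or range.

### The arm

A 7-joint arm with a two-finger parallel gripper is mounted at the origin on the work surface. World frame = base frame: x ahead of the robot, y to its left, z up, the work surface at z = 0. Lengths are in m, angles in rad, forces in N, time in s.
With the tool pointing down it reaches from about 0.425 to 0.925 m from the base axis. Payload 6.8 kg.
Tool frame: the origin (TCP) lies between the finger pads; the fingertips stand ahead of it and the grasp point (between the pads) lies 3 mm ahead of it (ctrl.nose_length is the z of the fingertips in the tool frame, in m); z points along the fingers, y is the line along which they close (so a half turn about z gives the same grasp; the last joint's range is limited). The gripper opens to 85 mm and grips with 20 to 120 N. Pads are 22 mm wide; open, the fingers measure 114 mm over their backs; the gripper's body (76 mm by 85 mm) begins 54 mm behind the grasp point. The pads swing forward as they close: fully open they stand 13 mm farther back than shut.
Start: joints at [-1.383, 0.477, 0.022, 1.555, -0.011, 1.109, -0.083], TCP at [0.197, 0.646, 0.253] pointing down, gripper open.
Joint ranges: [-2.96, 2.96], [-0.34, 2.1], [-1.41, 1.46], [0.24, 2.44], [-1.37, 4.51], [0.17, 1.92], [-2.96, 2.96]. Speed limits (rad/s): [2.39, 2.39, 3.14, 3.14, 3.14, 3.14, 3.14].

### API

Orientations are given as a rotation vector (axis times angle).
In Python, from bench import ctrl, command_gripper, ik, telemetry, vision, job gives the robot as it stands. Calls block until the motion is done:
- ctrl.goto(position, orientation): joint-space move of the TCP to a pose.
- ctrl.move_l(position, velocity=0.15, rotation=None, force_limit=None): straight line of the TCP; rotation=None keeps the orientation; velocity is the mean speed in m/s. With force_limit (N) it stops when the force on the tool has changed by that much, and returns True; else False.
- ctrl.move_joints(angles): joint-space move.
- command_gripper(opening, grasp_force=None): finger opening in m; grasp_force is the grip in N (None keeps the last); returns when the fingers have stopped.
- ctrl.hold(seconds).
- ik(position, orientation): joint angles nearest the present ones, or None.
- telemetry.sense(): the state.
- vision.read_camera(name): name is "scene" or "side" or "wrist"; returns the picture (420x560x3 uint8, blue, green, red); there is no depth.
- vision.calibration(name): a dict with "fovy" (degrees; the focal length in pixels is half the picture's height over the tangent of half this angle, whatever the lens; pixels are square), "cx", "cy" (the principal point, pixels), "world_from_camera" (4x4, takes a point from camera to world coordinates). Camera axes: x right, y up, looking along -z (the intrinsics and any distortion apply to the point x, -y, -z); pixel columns grow to the right and rows downward; lengths in m; the calibration is good to about 2 mm. A picture is of the moment at which its call begins: read the wrist's pose just before it. calibration takes no time and is no camera call; for the wrist camera it gives the pose at the moment of the call.
A pose or a line that the arm cannot do raises ctrl.Unreachable and nothing moves.
- job.job_done(): hands the job in; it is judged then, once.
The state is a dict: "t": time; "joints": joint angles; "dq": joint speeds; "effort": joint torques, N m; "ee_pos": TCP position; "ee_rot": TCP orientation; "force": force on the tool from outside, world axes, zero at the start; "torque": the same for the moment, N m; "gripper_width": finger opening in m; "grasp_force": force on a finger pad.
Only numpy, scipy, OpenCV 4.12 (cv2) and the standard library are available. Lean on these libraries where they do the work, as an engineer would, in place of code of your own. Each camera call takes 0.05 s, during which the arm holds its last target. There are 200 camera calls.

## Working session

There is one attempt and no reset: what is moved stays moved. The work goes in short steps, each a Python script; the robot and the scene stay as the last script left them, time stands still between calls to the robot, and variables do not carry over. Pictures are saved under pics/ and viewed, at most 10 in all, crops included, and the job is handed in when it is done.

```bash
mkdir -p pics; ls
python3 - <<'E'
from bench import ctrl,vision,telemetry
import cv2
for n in("scene","side"):
    cv2.imwrite(f"pics/{n}0.png",cv2.resize(vision.read_camera(n),(800,600),interpolation=cv2.INTER_CUBIC))
    c=vision.calibration(n);print(n,c)
s=telemetry.sense();print(s['t'],s['ee_pos'],s['ee_rot'],s['gripper_width'],ctrl.nose_length)
E
```

```text
pics
scene {'fovy': 46.578272076092716, 'cx': 276.46102634419196, 'cy': 206.87279431404605, 'world_from_camera': array([[ 0.28950787, -0.79799273,  0.5285762 ,  1.1238162 ],
       [ 0.95710867,  0.23481263, -0.16972335, -0.21539929],
       [ 0.01132163,  0.55504111,  0.83174587,  1.01562862],
       [ 0.        ,  0.        ,  0.        ,  1.        ]])}
side {'fovy': 57.681261395147224, 'cx': 286.9159577518705, 'cy': 212.96336909880537, 'world_from_camera': array([[ 0.99406968,  0.06904961, -0.08400961,  0.45927599],
       [-0.10759551,  0.51250391, -0.85191722, -0.77750941],
       [-0.0157693 ,  0.85590414,  0.51689403,  0.51282056],
       [ 0.        ,  0.        ,  0.        ,  1.        ]])}
0.1 [0.19661231 0.64520647 0.25239471] [-4.62874350e-01 -3.10714745e+00  2.64849899e-03] 0.08523274008844668 0.022
```

View pics/scene0.png

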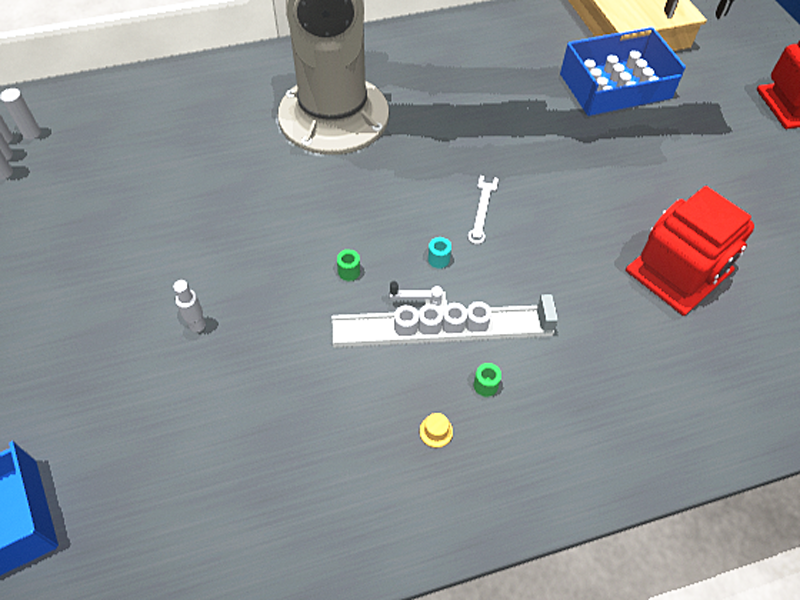

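View pics/side0.png

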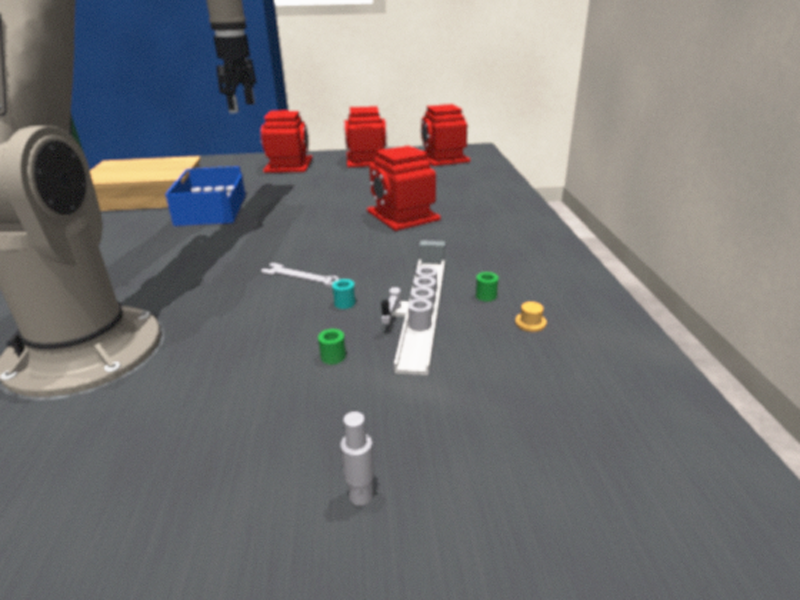

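Scene view (800×600): the rail runs from its open end (333,330) to the stop (548,312). Sleeves d to a are at x≈406, 430, 455 and 479, y≈316. The keeper pivot is at (437,293) and the pin at (394,287), with look-alikes at (349,265), (440,250) and (488,380). The side view agrees. Next, a rough localisation and a wrist look from above.

```bash
cat > h.py <<'E'
import numpy as np,cv2
from bench import ctrl,vision,telemetry
def ray(c,u,v,z):
    f=210/np.tan(np.radians(c['fovy'])/2);T=np.asarray(c['world_from_camera'])
    d=T[:3,:3]@np.array([(u-c['cx'])/f,-(v-c['cy'])/f,-1.]);o=T[:3,3]
    return o+d*(z-o[2])/d[2]
def proj(c,p):
    f=210/np.tan(np.radians(c['fovy'])/2);T=np.asarray(c['world_from_camera'])
    q=T[:3,:3].T@(np.asarray(p,float)-T[:3,3]);return np.array([c['cx']-f*q[0]/q[2],c['cy']+f*q[1]/q[2]])
E
python3 - <<'E'
from h import *
from scipy.spatial.transform import Rotation as R
import pickle
c=vision.calibration('scene')
for n,u,v,z in [('open far',333,345,0),('stop top mid',547,297,.052),('d',406,312,.048),('a',479,309,.048),('pivot',437,291,.042),('pin',394,285,.062),('green',349,272,0),('turq',440,262,0),('shaft',197,328,0),('green2',488,390,0)]:
    print(n,ray(c,u*.7,v*.7,z).round(3))
s=telemetry.sense();print(R.from_rotvec(s['ee_rot']).as_matrix().round(2))
p=ray(c,440*.7,318*.7,.02)
cw=vision.calibration('wrist')['world_from_camera']; off=np.asarray(cw)[:3,3]-s['ee_pos'];print('camoff',off, cw)
im=vision.read_camera('scene')[180:260,220:400];cv2.imwrite('pics/scene_crop.png',cv2.resize(im,None,fx=4.4,fy=4.4,interpolation=cv2.INTER_CUBIC))
rot=R.from_matrix(np.array([[0,1,0],[1,0,0],[0,0,-1.]]))  # tool x = world y, tool y=world x
ctrl.goto([p[0]-.03,p[1],.34],rot.as_rotvec())
s=telemetry.sense();print(s['t'],s['joints'],s['ee_pos'])
cw=vision.calibration('wrist');im=vision.read_camera('wrist');pickle.dump(cw,open('w1.pkl','wb'));print(cw)
cv2.imwrite('pics/w1.png',cv2.resize(im,(800,600),interpolation=cv2.INTER_CUBIC))
E
```

```text
open far [ 0.544 -0.136  0.   ]
stop top mid [0.586 0.223 0.052]
d [ 0.545 -0.01   0.048]
a [0.574 0.107 0.048]
pivot [0.516 0.054 0.042]
pin [ 0.497 -0.016  0.062]
green [ 0.407 -0.072  0.   ]
turq [0.432 0.091 0.   ]
shaft [ 0.447 -0.349  0.   ]
green2 [0.696 0.083 0.   ]
[[-0.96  0.29 -0.  ]
 [ 0.29  0.96 -0.  ]
 [-0.   -0.   -1.  ]]
camoff [-0.07785415  0.02475943  0.12102131] [[ 0.290907   -0.90841935 -0.30024557  0.11875815]
 [ 0.95674689  0.27525369  0.09418487  0.66996589]
 [-0.00291565 -0.31465805  0.94920062  0.37341602]
 [ 0.          0.          0.          1.        ]]
2.5917 [-0.79600059  0.17159321  0.67817888  1.82861385 -0.11603778  1.18151303
 -0.07841877] [0.52604417 0.04870136 0.33980222]
{'fovy': 63.737857377028185, 'cx': 286.47985275653025, 'cy': 203.6018096345226, 'world_from_camera': array([[ 9.99993998e-01, -3.38775062e-03,  7.25854665e-04,
         5.25567321e-01],
       [ 2.98380663e-03,  9.48577529e-01,  3.16530834e-01,
         1.30745289e-01],
       [-1.76085695e-03, -3.16526768e-01,  9.48581944e-01,
         4.60779752e-01],
       [ 0.00000000e+00,  0.00000000e+00,  0.00000000e+00,
         1.00000000e+00]])}
```

View pics/w1.png

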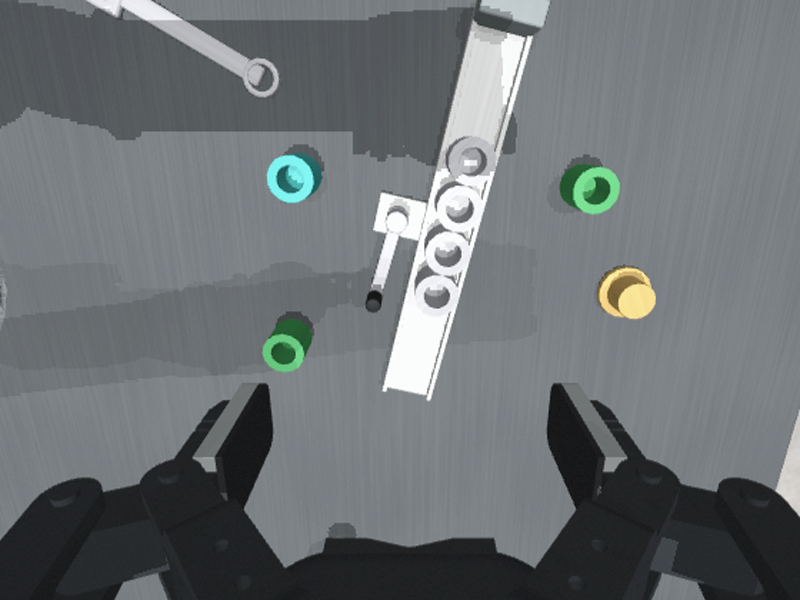

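View pics/scene_crop.png

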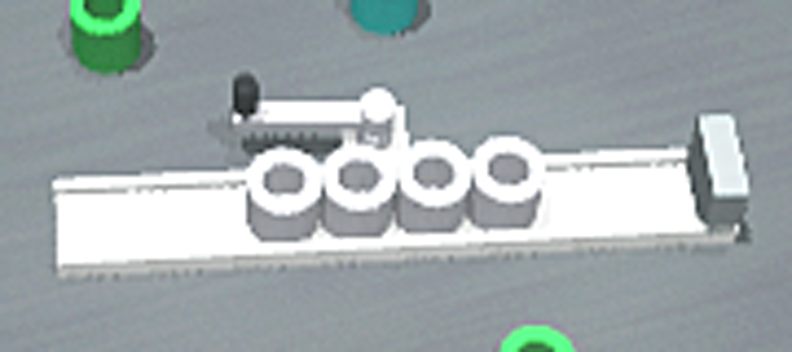

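Wrist view (800×600): sleeve tops a to d are at (470,159), (458,207), (447,251) and (436,294). The pivot is at (397,217), the pin top at (374,300) and the open-end wall corners at (385,388) and (431,398). The scene crop gives the same features plus the stop's top edge. I'll fit the rail pose to both.

```bash
cat > fit.py <<'E'
from h import *
import pickle
from scipy.optimize import least_squares
w=pickle.load(open('w1.pkl','rb'));sc=vision.calibration('scene')
S=lambda u,v:(220+u/4.4,180+v/4.4); W=lambda u,v:(u*.7,v*.7)
# (cam, px, fn of (row,kang)->rail point)
k=lambda r,a:[.004+.073*np.cos(np.radians(170)+a),.05+.073*np.sin(np.radians(170)+a),.062]
O=[(sc,S(378,103),'piv'),(sc,S(246,80),'pin'),(sc,S(285,180),3),(sc,S(360,177),2),(sc,S(434,174),1),(sc,S(507,170),0),
 (sc,S(700,116),(.175,.0255,.052)),(sc,S(715,195),(.175,-.0255,.052)),(sc,S(55,182),(-.175,.0255,.018)),
 (w,W(397,217),'piv'),(w,W(374,300),'pin'),(w,W(436,294),3),(w,W(447,251),2),(w,W(458,207),1),(w,W(470,159),0),
 (w,W(385,388),(-.175,.0255,.018)),(w,W(431,398),(-.175,-.0255,.018))]
def model(p,o):
    if o=='piv': q=[.004,.05,.042]
    elif o=='pin': q=k(0,p[4])
    elif isinstance(o,int): q=[p[3]-.04*o,0,.048]
    else: q=o
    c,s=np.cos(p[2]),np.sin(p[2])
    return [p[0]+c*q[0]-s*q[1],p[1]+s*q[0]+c*q[1],q[2]]
E
python3 - <<'E'
from fit import *
p0=[.56,.05,1.35,.06,0]
for cams in ([sc],[w],[sc,w]):
    obs=[o for o in O if any(o[0] is c for c in cams)]
    f=lambda p:np.concatenate([proj(o[0],model(p,o[2]))-o[1] for o in obs])
    r=least_squares(f,p0,loss='soft_l1',x_scale=[.01,.01,.1,.01,.1]);print(r.x.round(4));
    print([(str(o[2]),e.round(1).tolist()) for o,e in zip(obs,f(r.x).reshape(-1,2))])
E
```

```text
[0.5641 0.0393 1.3438 0.0682 0.0855]
[('piv', [0.1, 0.2]), ('pin', [-0.0, -0.0]), ('3', [-0.1, 0.1]), ('2', [-0.2, -0.0]), ('1', [-0.0, -0.2]), ('0', [0.3, -0.2]), ('(0.175, 0.0255, 0.052)', [-0.4, -0.1]), ('(0.175, -0.0255, 0.052)', [0.2, 0.2]), ('(-0.175, 0.0255, 0.018)', [0.0, -0.1])]
[0.5615 0.0438 1.3565 0.0654 0.1211]
[('piv', [-0.7, 0.3]), ('pin', [-0.2, 0.9]), ('3', [0.3, -0.3]), ('2', [0.1, 0.3]), ('1', [0.2, -0.1]), ('0', [0.2, 0.3]), ('(-0.175, 0.0255, 0.018)', [-0.7, -0.9]), ('(-0.175, -0.0255, 0.018)', [0.6, -1.3])]
[0.562  0.042  1.35   0.0669 0.1169]
[('piv', [0.8, -0.7]), ('pin', [0.7, -0.0]), ('3', [0.1, -0.7]), ('2', [0.1, -1.0]), ('1', [0.2, -1.3]), ('0', [0.5, -1.3]), ('(0.175, 0.0255, 0.052)', [0.2, -1.4]), ('(0.175, -0.0255, 0.052)', [0.9, -1.2]), ('(-0.175, 0.0255, 0.018)', [0.8, -0.7]), ('piv', [-0.2, 1.5]), ('pin', [-0.2, 1.8]), ('3', [0.7, -0.1]), ('2', [0.7, 0.6]), ('1', [1.1, 0.2]), ('0', [1.3, 0.7]), ('(-0.175, 0.0255, 0.018)', [-1.1, -0.1]), ('(-0.175, -0.0255, 0.018)', [0.2, -0.4])]
```

Combined fit: rail at (0.562, 0.042), yaw 1.35. Sleeve a is at rail x≈67 mm, so the row has to move about 88 mm. The keeper is at about 0.1 rad. The per-camera fits agree to 3–5 mm, so I'll find contact by force.

```bash
cat >> h.py <<'E'
from bench import command_gripper,ik
from scipy.spatial.transform import Rotation as R
X,Y,TH=.562,.042,1.350
def P(x,y,z): c,s=np.cos(TH),np.sin(TH); return np.array([X+c*x-s*y,Y+s*x+c*y,z])
def inv(p): c,s=np.cos(TH),np.sin(TH); d=np.asarray(p)[:2]-[X,Y]; return np.array([c*d[0]+s*d[1],-s*d[0]+c*d[1],p[2]])
def rot(push): # tool down, tool x along rail-frame angle push
    a=TH+push;c,s=np.cos(a),np.sin(a)
    return R.from_matrix(np.array([[c,s,0],[s,-c,0],[0,0,-1.]])).as_rotvec()
def st(tag=''):
    s=telemetry.sense();print(tag,round(s['t'],2),'rail',(inv(s['ee_pos'])*1e3).round(1),'F',np.round(s['force'],1),'j',np.round(s['joints'],2))
def snap(cam,name,box=None):
    im=vision.read_camera(cam)
    if box: u,v,w=box; im=im[v:v+w*3//4,u:u+w]
    cv2.imwrite(f'pics/{name}.png',cv2.resize(im,(800,600),interpolation=cv2.INTER_CUBIC))
E
python3 - <<'E'
from h import *
command_gripper(0)
ctrl.goto(P(-.13,-.003,.15),rot(0));st('above')
ctrl.move_l(P(-.13,-.003,.042),.12,force_limit=8);st('down')
snap('side','s1',(230,130,150))
E
```

```text
above 4.33 rail [-128.8   -3.9  150.9] F [-0.4  0.2  0.5] j [-0.48  0.46  0.67  2.   -0.39  0.81  0.2 ]
down 5.38 rail [-130.    -3.6   42.6] F [-0.2 -0.9 -0.3] j [-0.36  0.63  0.53  2.05 -0.54  0.61  0.32]
```

View pics/s1.png

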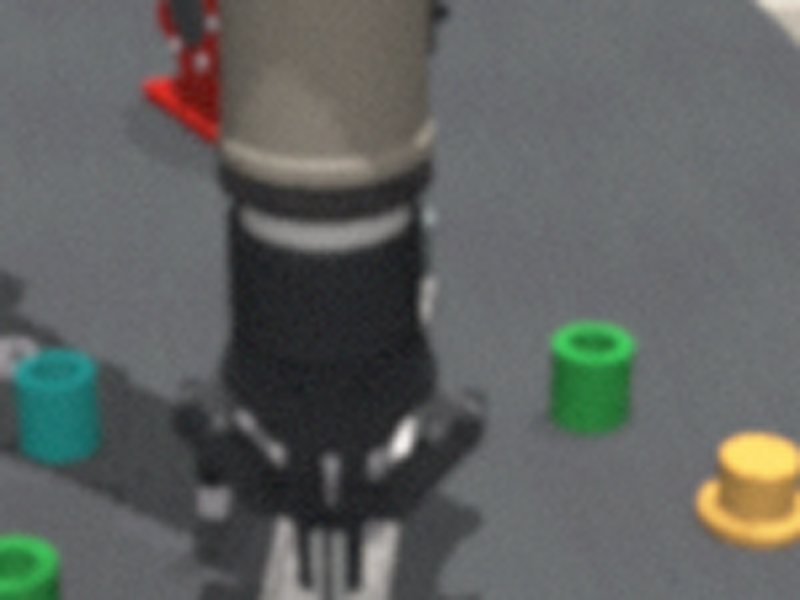

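The fingers are centred in the channel, with tips at about (330,590). The knuckles rise well above pin height where they pass over the pin, so I can push.

Run:
```python
from h import *
hit=ctrl.move_l(P(-.06,-.002,.042),.03,force_limit=3);st(hit)
for x,lim in ((-.012,25),(.022,18)):
    hit=ctrl.move_l(P(x,-.002,.042),.022,force_limit=lim);st(hit)
snap('scene','c2',(220,180,170))
```

```text
True 6.88 rail [-84.9  -2.1  41.7] F [0.1 0.3 0.4] j [-0.45  0.63  0.53  2.04 -0.55  0.61  0.24]
False 10.36 rail [-14.2  -1.5  41.6] F [-1.7 -5.6 -2.5] j [-0.57  0.65  0.54  2.   -0.55  0.64  0.12]
True 11.33 rail [ 0.9 -1.2 41.3] F [ 0.  -1.9  1.9] j [-0.61  0.66  0.55  1.99 -0.55  0.65  0.08]
```

View pics/c2.png

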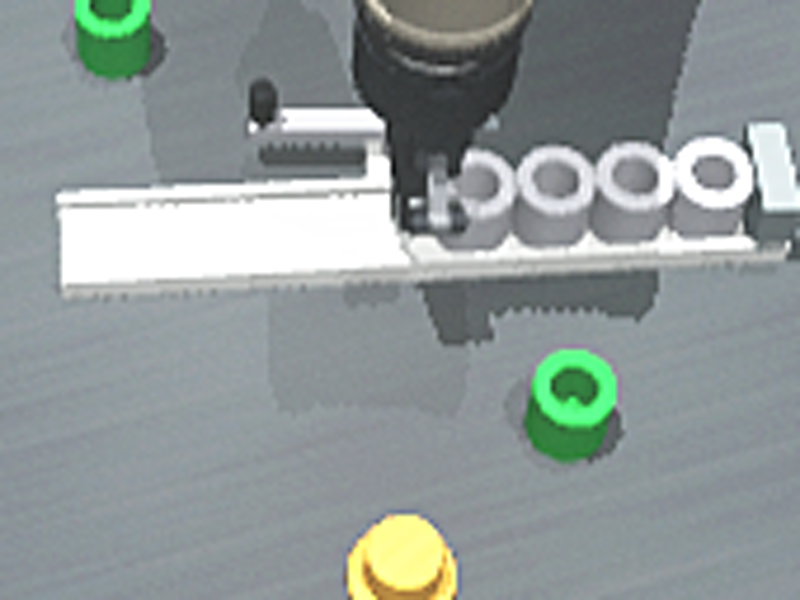

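Sleeve a (715,175) now looks to be against the stop block (765,160). I'll press once more to confirm, check for gaps between sleeves, then back off.

Run:
```python
from h import *
hit=ctrl.move_l(P(.022,-.0012,.042),.015,force_limit=18);st(hit)
ctrl.move_l(P(-.03,-.0012,.042),.08);st()
ctrl.move_l(P(-.05,.0,.20),.2)
ctrl.goto(P(-.08,.06,.30),rot(0))   # look from above
s=telemetry.sense();c=vision.calibration('wrist');import pickle;pickle.dump(c,open('w2.pkl','wb'))
snap('wrist','w2');st()
```

```text
True 12.05 rail [ 0.8 -0.8 41.2] F [-0.1 -1.8  1. ] j [-0.61  0.67  0.56  1.99 -0.55  0.65  0.07]
 12.58 rail [-30.5  -1.2  42. ] F [ 0.1  0.5 -0.3] j [-0.56  0.65  0.56  2.01 -0.54  0.64  0.12]
 14.13 rail [-79.1  60.4 298.9] F [ 0.1  0.4 -0.7] j [-0.87  0.14  0.88  1.98 -0.12  1.08 -0.16]
```

View pics/w2.png

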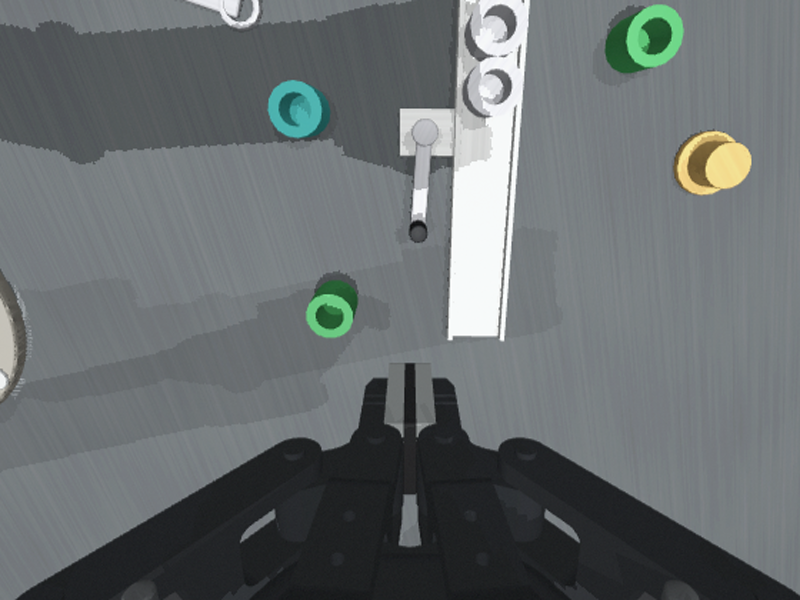

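The rail behind the row is clear and the pin is at (418,234), pivot at (425,131). The second press stopped at the same spot, so the row is home. Next, locate the keeper and sweep it shut.

```bash
cat > sweep.py <<'E'
from h import *
import pickle
w=pickle.load(open('w2.pkl','rb'))
pv=inv(ray(w,425*.7,131*.7,.042));pn=inv(ray(w,418*.7,233*.7,.062));d=pn-pv
print('pivot',(pv*1e3).round(1),'pin',(pn*1e3).round(1),'len',np.hypot(d[0],d[1]),'ang',np.degrees(np.arctan2(d[1],d[0]))-170)
C=np.array([.002,.050])
def pose(a,gap,z=.064):
    th=np.radians(170)+a;u=np.array([np.cos(th),np.sin(th)]);t=np.array([-u[1],u[0]])
    q=C+.073*u-gap*t
    return P(q[0],q[1],z),rot(th+np.pi/2-2*np.pi)
E
python3 - <<'E'
from sweep import *
for a in (.1,.9,1.75): print(ik(*pose(a,.04)))
E
```

```text
pivot [ 2.  49.8 42. ] pin [-70.9  54.8  62. ] len 0.07304591611263105 ang 6.087566488535174
[-0.78872789  0.58177091  0.84119705  2.25470012 -0.77746784  0.62357882
 -1.22923946]
[-0.62409984  0.61241184  0.72847646  2.11423029 -0.67451475  0.65957297
 -0.49607075]
[-0.65344473  0.70094877  0.74962833  1.97017068 -0.7011281   0.74943058
  0.30235543]
```

The length of 73.0 mm matches and the keeper angle is 0.106 rad. Sweeping now.

Run:
```python
from sweep import *
p,r=pose(.106,.042,.15);ctrl.goto(p,r)
p,r=pose(.106,.042);ctrl.move_l(p,.12,rotation=r,force_limit=8);st('down')
for a in np.append(np.arange(.106,1.66,.14),1.70):
    p,r=pose(a,.018)
    if ctrl.move_l(p,.05,rotation=r,force_limit=12): st(f'hit at {a}');break
st('pre')
p,r=pose(1.85,.016);print(ctrl.move_l(p,.02,rotation=r,force_limit=10));st('end')
snap('scene','c3',(220,180,170))
```

```text
pivot [ 2.  49.8 42. ] pin [-70.9  54.8  62. ] len 0.07304591611263105 ang 6.087566488535174
down 16.18 rail [-68.   96.4  64.5] F [0.9 0.4 0.4] j [-0.75  0.55  0.78  2.26 -0.72  0.6  -1.28]
pre 21.01 rail [-19.5 -22.   64. ] F [0.3 0.3 0.1] j [-0.4   0.59  0.35  1.94 -0.32  0.66 -0.12]
True
end 21.39 rail [-17.5 -22.7  63.7] F [ 0.  -0.3 -1.1] j [-0.4   0.59  0.34  1.94 -0.3   0.66 -0.09]
```

View pics/c3.png

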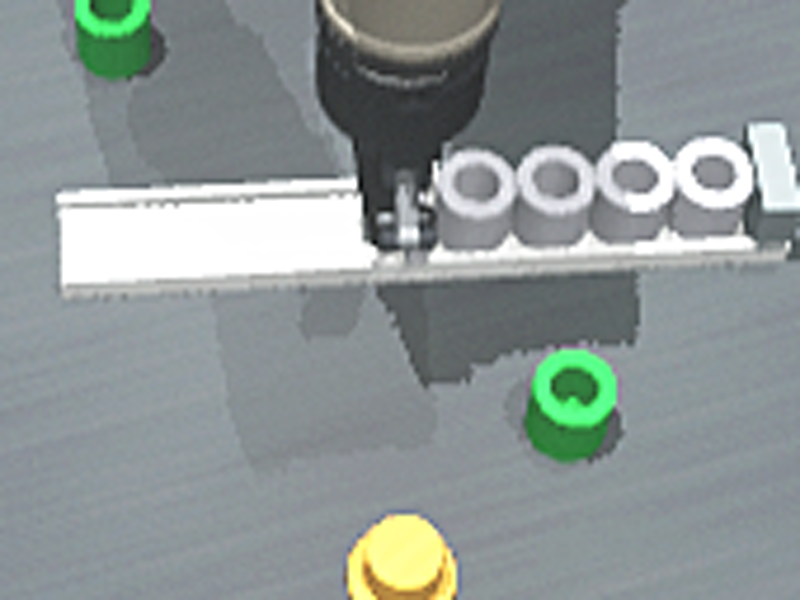

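The keeper reached a hard stop close to the predicted shut position. I'll press once more, retreat and check.

Run:
```python
from sweep import *
p,r=pose(1.88,.016);print(ctrl.move_l(p,.012,rotation=rot(0),force_limit=15));st('end')
q=inv(telemetry.sense()['ee_pos'])
ctrl.move_l(P(q[0]-.03,q[1],q[2]),.08);ctrl.move_l(P(q[0]-.05,q[1],.22),.2)
ctrl.goto(P(-.09,-.0,.32),rot(0))
c=vision.calibration('wrist');pickle.dump(c,open('w3.pkl','wb'));snap('wrist','w3');st()
```

```text
pivot [ 2.  49.8 42. ] pin [-70.9  54.8  62. ] len 0.07304591611263105 ang 6.087566488535174
True
end 22.07 rail [-17.4 -22.2  63. ] F [ 0.1  0.1 -0.7] j [-0.41  0.6   0.34  1.94 -0.3   0.66 -0.1 ]
 24.09 rail [-89.6   0.7 318.7] F [ 0.   0.4 -0. ] j [-0.44  0.21  0.48  1.82 -0.11  1.14 -0.14]
```

View pics/w3.png

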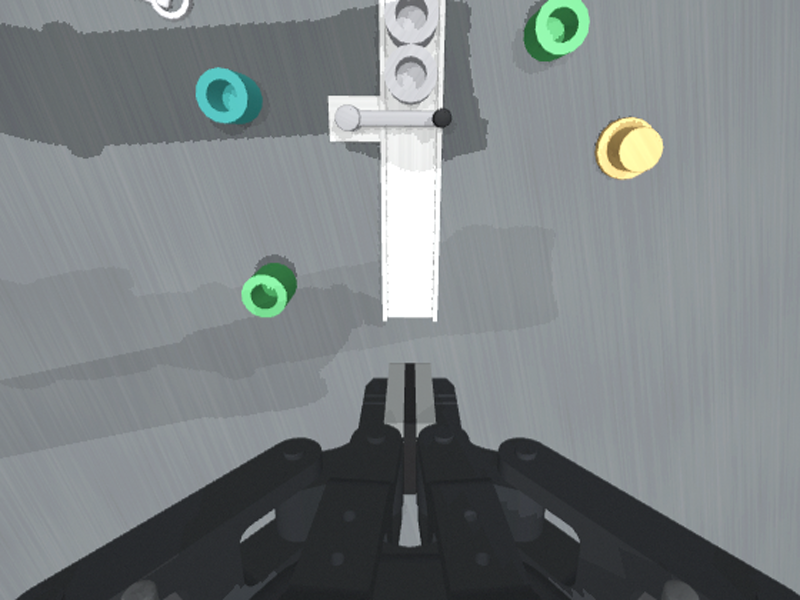

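The keeper lies square across the rail, pivot (347,118) to pin (442,118), with a small gap to the last sleeve. A final check of its angle, then I'll hand in.

Run:
```python
from h import *
import pickle
w=pickle.load(open('w3.pkl','rb'))
d=inv(ray(w,442*.7,118*.7,.062))-inv(ray(w,347*.7,118*.7,.042));a=np.arctan2(d[1],d[0])%(2*np.pi)-np.radians(170)
print(a,np.hypot(d[0],d[1]))
if a>1.68:
    from bench import job; print(job.job_done())
```

```text
1.7398954636880077 0.07268480531806447
the job is handed in; nothing more can be done
None
```

The four sleeves are pushed home against the end stop, the keeper is shut (measured about 1.74 of 1.75 rad, stopped at its limit), the arm is clear, and the job is handed in at about 24 of the 56 s.

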